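# Fit the nest and slide the carrier under the inspection light

## Robot

A 6-joint arm with a two-finger parallel gripper is mounted at the origin on the work surface. World frame = base frame: x ahead of the robot, y to its left, z up, the work surface at z = 0. Lengths are in m, angles in rad, forces in N, time in s.
With the tool pointing down it reaches from about 0.35 to 0.975 m from the base axis. Payload 7.1 kg.
Tool frame: the origin (TCP) lies between the finger pads; the fingertips stand 8 mm ahead of it and the grasp point (between the pads) lies 11 mm behind it; z points along the fingers, y is the line along which they close (so a half turn about z gives the same grasp; the last joint's range is limited). The gripper opens to 88 mm and grips with 3 to 60 N. Pads are 20 mm wide; open, the fingers measure 115 mm over their backs; the gripper's body (75 mm by 178 mm) begins 61 mm behind the grasp point.
Start: joints at [-1.265, 0.423, 1.63, -0, 1.089, -0.019], TCP at [0.199, -0.592, 0.231] pointing down, gripper open.
Joint ranges: [-3, 3], [-0.9, 2.11], [0.09, 2.58], [-1.31, 4.45], [0.11, 2.69], [-2.54, 2.54]. Speed limits (rad/s): [2.39, 2.39, 3.01, 3.14, 3.14, 3.14].

## Interface

Orientations are given as a rotation vector (axis times angle).
In Python, from bench import robot, cams gives the robot as it stands.
- The arm moves only by the shell command python3 -m crank 'ROWS' [FORCE]. ROWS is JSON, a list of rows, each a list of 3 entries, a list of its own where there are three numbers: the shift along the tool's x, y, z in units of 25 mm (1.0 is 25 mm), then the turn about the tool's z in units of 8 degrees (1.0 is 8 degrees), then the closure, from 0 (fully open) to 1 (shut). In form: [[[tx, ty, tz], roll, claw], ...]. A call has 1 to 8 rows; each row shifts and turns the commanded pose from where the row before left it, along the tool's axes as they then stand; what a row does not reach is not made up. A row lasts 1/10 s, in which the tool goes at most 50 mm and 8.59 degrees, less where a joint would pass 70% of its speed; a pose out of reach is approached as far as the arm can. A call is refused whole if a number of a shift passes 1 or a number of a turn 1, either way. A call with a gripper value outside its range is refused whole. The fingers move at their own pace and stop on an object; FORCE is the grip in N (left out, the last holds). Time passes only in rows, so rows that do not move let the fingers close. It gives the time, the measured TCP pose, the force, the opening and the grip force at its end, in the units of the state.
- robot.observe(): the state, without advancing time (a new reading comes with each control period).
- cams.capture(name): name is "side" or "top"; returns a dict with "img" (420x560x3 uint8, blue, green, red), "vertical_fov" (degrees; the focal length in pixels is half the picture's height over the tangent of half this angle, whatever the lens; pixels are square), "cx", "cy" (the principal point, pixels), "distortion" ([k1, k2, p1, p2, k3] as OpenCV has them; the pictures are not rectified), "origin" and "rotation" of the camera in the world. Camera axes: x right, y down, z forward; pixel columns grow to the right and rows downward; lengths in m; the calibration is good to about 2 mm. A picture is of the moment at which its call begins. There is no depth.
- robot.sign_off(): hands the job in; it is judged then, once.
The state is a dict: "t": time; "joints": joint angles; "dq": joint speeds; "joint_torque": joint torques, N m; "tool_pos": TCP position; "tcp_rot": TCP orientation; "ft_force": force on the tool from outside, world axes, zero at the start; "wrist_torque": the same for the moment, N m; "gripper_width": finger opening in m; "gripper_force": force on a finger pad.
Only numpy, scipy, OpenCV 4.12 (cv2) and the standard library are available. Lean on these libraries where they do the work, as an engineer would, in place of code of your own. Each camera call takes 0.05 s, during which the arm holds its last target. There are 200 camera calls.

## Task

Fit the blue nest plate on the carrier at the loading end of the slide: lower it over the two steel pins until it lies flush, and let go of it. Then push the carrier along the slide by its orange tab to the next station, the green mark under the light hood, until it clicks into the detent there, and leave it there with the nest still flush. Do not disturb the tall stack of plates.

Things in the scene. Friction and masses are not known exactly. Their poses are not given: they have to be found in the camera images.
- nest: the nest plate: blue, 150 x 105 x 12 mm (x, y, z), 0.3 to 0.6 kg, flat on the bench at the start. Two 16 mm through holes at x = +60 and -60 mm, y = 0. On top, centred, a black grip bar: 60 mm along x, 16 mm thick in y, from 12 to 57 mm above the underside. Origin: centre of the underside, x along the long side, z up. Either way round fits
- slide: the fixed slide: base 130 mm wide (y), 12 mm high, rails to 31 mm, from x = -110 to +510 mm. Origin at bench level on the centre line, under the carrier's middle when carrier is 0; x is the travel direction, z up. Loading end (blue marks) at x = 0 to 45 mm, next station (green mark) at 260 mm, a further one (grey mark) at 400 mm is not wanted
- carrier (a joint): how far the carrier has slid along the slide's x, in m: 0 to 0.04 at the start, 0.26 in the detent at the green mark, 0.40 in the last one. It slides with about 1 N; about 10 N to climb into a detent or out of it; the detent catches it from about 6 mm either side and centres it
- carrier_bed (a point): centre of the carrier's flat top (bed), 50 mm above the bench; moves with it; x along the travel, z up. The carrier is a grey slab 170 x 115 mm (x, y), 16 mm thick, with two upright steel pins, 12 mm diameter, 20 mm tall, tapered tips, at x = +60 and -60 mm, y = 0. Red pointers at its sides show its middle against the marks
- push_tab (a point): centre of the rear (pushing) face of the orange tab, an upright plate across the carrier's trailing end: 70 mm wide, 12 mm thick, from 50 to 94 mm above the bench. This point is 75 mm above the bench, 97 mm behind the carrier's middle; the tab lies ahead of it in the travel direction
- green_mark (a point): the place of carrier_bed when the carrier is in the detent at the green mark, 260 mm along the slide: green marks on both edges of the base and a green line across the hood right above; x along the travel
- hood_edge (a point): middle of the light hood's lower edge on the loading side, 190 mm up. The white hood spans x = 148 to 345, y = -130 to 70 mm of the slide, from 190 to 218 mm up (a fan on it to 258), on two posts at y = -115. With the carrier in the detent the tab's rear face is 15 mm inside this edge, so the pushing tool must lean back from under the hood
- stack_tall: a tall stack of round cream pulp plates, 170 mm across, 160 mm high, standing on the bench. Origin: centre of the underside. Leave it alone

How it is judged:
By the outcome, as a careful person would: the job done as asked, in the order asked, and still so for the second after the job is handed in, with the robot touching nothing.
It also fails if it takes over 58 s, if anything falls off the work surface, if the arm or the gripper's body presses on something with over 40 N, if the wrist force passes 120 N, or if a joint passes its speed limit or range.

## Working session

There is one attempt and no reset: what is moved stays moved. The work goes in short steps, Python scripts to look and compute and a shell command to move; the robot and the scene stay as the last step left them, time stands still between calls to the robot, and variables do not carry over. Pictures are saved under pics/ and viewed, at most 10 in all, crops included, and the job is handed in when it is done.

```bash
mkdir -p pics; ls
python3 - <<'E'
from bench import robot,cams
import cv2,numpy as np
for n in("side","top"):
    c=cams.capture(n);cv2.imwrite(f"pics/{n}0.png",c["img"])
    print(n,{k:(np.round(v,3).tolist() if k!="img" else 0) for k,v in c.items()})
s=robot.observe();print(s["t"],s["tool_pos"],s["tcp_rot"])
E
```

```text
pics
side {'img': 0, 'vertical_fov': 47.023, 'cx': 278.639, 'cy': 216.766, 'distortion': [-0.162, 0.0, 0.0, 0.0, 0.0], 'origin': [0.156, 0.649, 0.808], 'rotation': [-0.694, 2.639, -1.153]}
top {'img': 0, 'vertical_fov': 45.979, 'cx': 277.808, 'cy': 209.804, 'distortion': [-0.171, 0.0, 0.0, 0.0, 0.0], 'origin': [0.406, 0.028, 1.203], 'rotation': [-2.158, 2.22, -0.061]}
0.1 [ 0.19931935 -0.59186899  0.22997476] [-3.09894038e+00 -5.07683098e-01  2.75377648e-04]
```

View pics/side0.png

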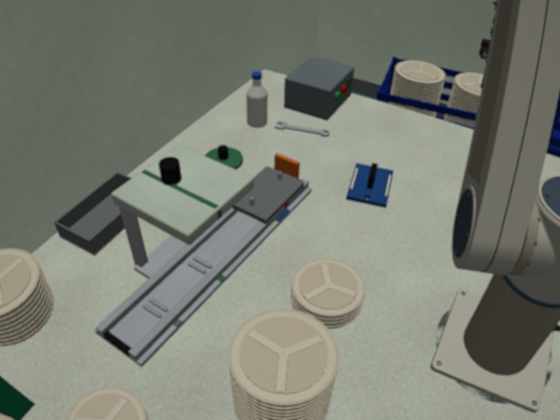

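View pics/top0.png

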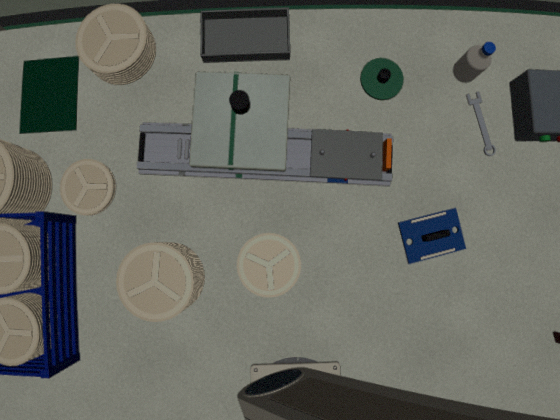

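The top view shows the nest at about (432,236), the carrier at (347,154), the orange tab at (388,155) and the hood at (240,120). The travel direction is image left, which is world +y. Next I'll measure.

```bash
cat > h.py <<'E'
from bench import robot,cams
import cv2,numpy as np
from scipy.spatial.transform import Rotation as R
def K(c):
    f=210/np.tan(np.radians(c["vertical_fov"]/2));return np.array([[f,0,c["cx"]],[0,f,c["cy"]],[0,0,1]])
def rot(c):
    r=np.array(c["rotation"]);return R.from_rotvec(r).as_matrix() if r.size==3 else r
def ray(c,p):
    u=cv2.undistortPoints(np.array(p,float).reshape(-1,1,2),K(c),np.array(c["distortion"])).reshape(-1,2)
    return np.c_[u,np.ones(len(u))]@rot(c).T
def onz(c,p,z):
    d=ray(c,p);o=np.array(c["origin"]);return o+d*((z-o[2])/d[:,2])[:,None]
def proj(c,P):
    M=rot(c).T;r,_=cv2.Rodrigues(M);return cv2.projectPoints(np.array(P,float).reshape(-1,1,3),r,-M@np.array(c["origin"]),K(c),np.array(c["distortion"]))[0].reshape(-1,2)
def blobs(c,lo,hi,amin=30):
    m=cv2.inRange(cv2.cvtColor(c["img"],cv2.COLOR_BGR2HSV),lo,hi)
    return sorted([k for k in cv2.findContours(m,cv2.RETR_EXTERNAL,cv2.CHAIN_APPROX_NONE)[0] if cv2.contourArea(k)>amin],key=cv2.contourArea,reverse=True)
E
python3 - <<'E'
from h import *
c=cams.capture("top");s=cams.capture("side")
np.set_printoptions(precision=4,suppress=True)
for nm,cc,roi in(("top",c,(390,200,475,270)),("side",s,(330,150,410,215))):
    for k in blobs(cc,(100,100,40),(125,255,255)):
        x,y=k[:,0].mean(0)
        if roi[0]<x<roi[2] and roi[1]<y<roi[3] and cv2.contourArea(k)>800:
            w=onz(cc,k.reshape(-1,2),.012);q=cv2.minAreaRect((w[:,:2]*1000).astype(np.float32));print(nm,"nest",q)
for nm,cc in(("top",c),("side",s)):
    for k in blobs(cc,(3,150,80),(18,255,255)):
        q=cv2.boxPoints(cv2.minAreaRect(k));print(nm,"orange",cv2.contourArea(k),q.tolist(),onz(cc,q,.094)[:,:2].tolist())
# crop for carrier + nest
a=cv2.resize(c["img"][110:270,300:480],None,fx=4,fy=4,interpolation=cv2.INTER_CUBIC)[:600]
cv2.imwrite("pics/topc.png",a)
b=cv2.resize(s["img"][145:245,180:320],None,fx=5,fy=5,interpolation=cv2.INTER_CUBIC)
cv2.imwrite("pics/sidec.png",b)
E
```

```text
top nest ((403.6645202636719, -343.51953125), (102.46333312988281, 149.679931640625), 12.198084831237793)
side nest ((405.1552734375, -338.1004333496094), (99.58226013183594, 153.0941925048828), 12.265761375427246)
top orange 111.5 [[385.066162109375, 166.94163513183594], [386.82489013671875, 138.8015594482422], [391.7431640625, 139.1089630126953], [389.98443603515625, 167.24903869628906]] [[0.5624306415646223, -0.2153892481510741], [0.627359988207433, -0.222735570756026], [0.6264436798892983, -0.23415478348540275], [0.5614736207900013, -0.22673202385039204]]
side orange 67.5 [[274.89654541015625, 156.75860595703125], [276.27587890625, 153.31033325195312], [299.03448486328125, 162.41378784179688], [297.6551513671875, 165.862060546875]] [[0.6255826646759638, -0.21448264719275079], [0.629809117714333, -0.22915776088521844], [0.5626742005253862, -0.22429451857972404], [0.5591479103547027, -0.20998071786187988]]
```

View pics/topc.png

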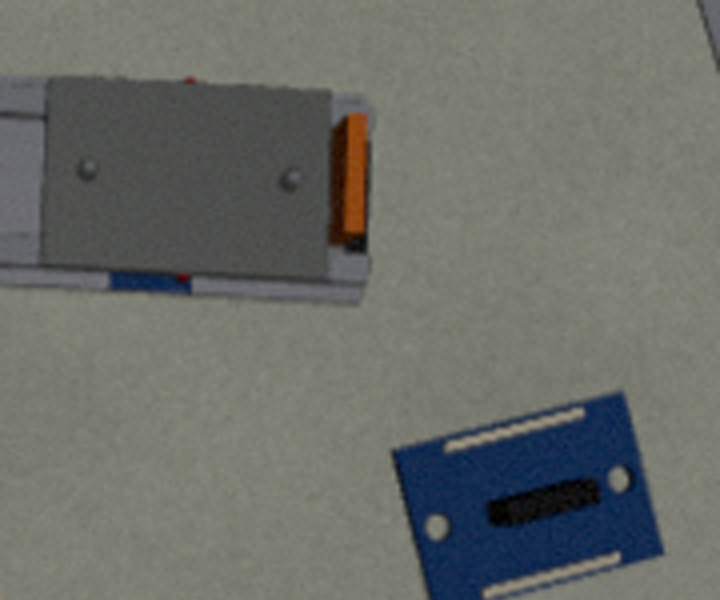

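View pics/sidec.png

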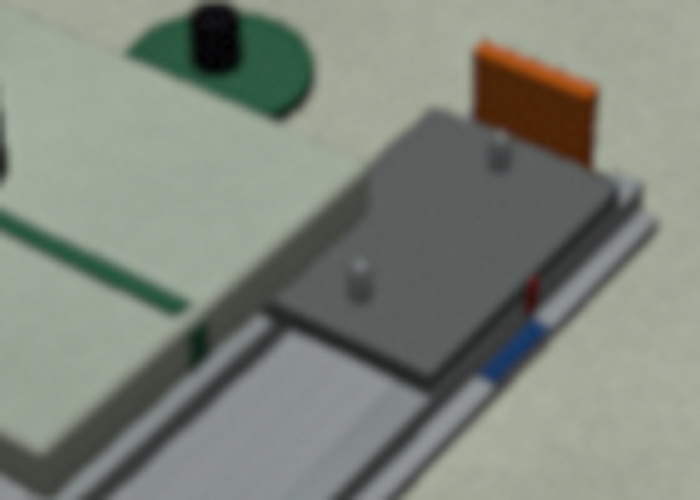

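The crops show the pin tips at top (321.8,152), (372.8,155) and side (252,197.5), (280,172.4). The carrier corners and nest holes are sharp as well.

Run:
```python
from h import *
np.set_printoptions(precision=4,suppress=True)
c=cams.capture("top");s=cams.capture("side")
t=lambda L:np.array(L,float)/4+[300,110]-.375
u=lambda L:np.array(L,float)/5+[180,145]-.4
def rep(n,P):
    P=P[:,:2];d=P[1]-P[0];print(n,P.tolist(),"len",np.linalg.norm(d),"mid",P.mean(0),"ang",np.degrees(np.arctan2(d[1],d[0])))
pt=t([[291,181],[87,168]]);ps=u([[499,137],[360,265]])
rep("pins top",onz(c,pt,.069));rep("pins side",onz(s,ps,.069))
cor=onz(c,t([[330,92],[46,77],[40,265],[328,277]]),.05);print("corners",cor,cor.mean(0))
rep("edge far",cor[:2]);rep("edge near",cor[[3,2]])
rep("holes top",onz(c,t([[619,480],[437,527]]),.012))
# holes: bright blobs in nest
for n,cc,roi in(("top",c,(398,205,470,266)),("side",s,(340,160,400,210))):
    x0,y0,x1,y1=roi;g=cc["img"][y0:y1,x0:x1]
    hsv=cv2.cvtColor(g,cv2.COLOR_BGR2HSV);blue=cv2.inRange(hsv,(100,90,30),(130,255,255))
    ks,h=cv2.findContours(blue,cv2.RETR_CCOMP,cv2.CHAIN_APPROX_NONE)
    for k,hh in zip(ks,h[0]):
        if hh[3]>=0 and cv2.contourArea(k)>8:
            m=cv2.moments(k);p=np.array([m["m10"]/m["m00"]+x0,m["m01"]/m["m00"]+y0]);print(n,"inner",cv2.contourArea(k),p,onz(cc,[p],.012)[0,:2])
    m=cv2.inRange(hsv,(0,0,0),(180,255,38));m=cv2.morphologyEx(m,cv2.MORPH_OPEN,np.ones((2,2)))
    for k in cv2.findContours(m,cv2.RETR_EXTERNAL,cv2.CHAIN_APPROX_NONE)[0]:
        if cv2.contourArea(k)>40:
            q=cv2.minAreaRect(k);p=np.array(q[0])+[x0,y0];print(n,"bar",q,onz(cc,[p],.057)[0,:2],onz(cc,[p],.035)[0,:2])
print("tcp dirs",R.from_rotvec(robot.observe()["tcp_rot"]).as_matrix())
```

```text
pins top [[0.5949787599621198, -0.1922922841143128], [0.6054108257784608, -0.07343444673819444]] len 0.11931476649151299 mid [ 0.6002 -0.1329] ang 84.984044855856
pins side [[0.6008998910823626, -0.19425047179872879], [0.6099340883534319, -0.07593731830695216]] len 0.11865757038428391 mid [ 0.6054 -0.1351] ang 85.6334621259218
corners [[ 0.6513 -0.2221  0.05  ]
 [ 0.664  -0.0529  0.05  ]
 [ 0.5519 -0.0454  0.05  ]
 [ 0.5404 -0.2155  0.05  ]] [ 0.6019 -0.134   0.05  ]
edge far [[0.6513157934816407, -0.22211498110183325], [0.6640046034861539, -0.052886457081069094]] len 0.16970356284290847 mid [ 0.6577 -0.1375] ang 85.71196756941957
edge near [[0.5404416937740013, -0.21548010767752337], [0.5519146133620632, -0.04544717187007291]] len 0.170419562090667 mid [ 0.5462 -0.1305] ang 86.13983618686042
holes top [[0.415495785498527, -0.4007176041572545], [0.3907434163031464, -0.2846067704914648]] len 0.11871986133477878 mid [ 0.4031 -0.3427] ang 102.0341066630777
top inner 44.5 [408.7453 241.1873] [ 0.3912 -0.2843]
top inner 215.0 [435.5302 235.0116] [ 0.4039 -0.3521]
top inner 40.0 [454.3375 229.4042] [ 0.416  -0.4006]
top bar ((38.382362365722656, 31.029415130615234), (7.033533096313477, 28.376667022705078), 75.96376037597656) [ 0.4016 -0.3397] [ 0.4015 -0.3468]
side bar ((32.5, 17.0), (4.4470744132995605, 22.99462890625), 12.52880859375) [ 0.3953 -0.3109] [ 0.4023 -0.339 ]
tcp dirs [[ 0.9477  0.3192 -0.0002]
 [ 0.3192 -0.9477  0.0005]
 [ 0.     -0.0005 -1.    ]]
```

```bash
python3 -m crank '[[[0,0,0],-1,0],[[0,0,0],-1,0],[[0,0,0],-1,0],[[0,0,0],-1,0],[[0,0,0],-1,0],[[0,0,0],-1,0],[[0,0,0],-1,0],[[0,0,0],-1,0]]' 25; python3 -m crank '[[[0,0,0],-1,0],[[0,0,0],-1,0],[[0,0,0],-0.44,0],[[0.8,1,0],0,0],[[0.8,1,0],0,0],[[0.8,1,0],0,0],[[0.8,1,0],0,0],[[0.8,1,0],0,0]]'; python3 -m crank '[[[0.8,1,0],0,0],[[0.8,1,0],0,0],[[0.8,1,0.8],0,0],[[0.8,1,0.8],0,0],[[0.8,1,0.8],0,0],[[0,0,0],0,0],[[0,0,0],0,0]]'
python3 -c "
from h import *
s=robot.observe();print(s['tool_pos'],R.from_rotvec(s['tcp_rot']).as_matrix(),s['joints'])"
```

```text
t: 1.1
tool_pos: [0.1995, -0.5922, 0.2306]
tcp_rot: [-2.354, -2.08, -0.0]
ft_force: [0.3, -0.9, 0.7]
gripper_width: 0.0884
gripper_force: 0.0
t: 1.9
tool_pos: [0.3013, -0.4672, 0.2307]
tcp_rot: [1.975, 2.443, 0.0]
ft_force: [-0.1, -0.3, -0.7]
gripper_width: 0.088
gripper_force: 0.0
t: 2.6
tool_pos: [0.402, -0.3438, 0.1705]
tcp_rot: [-1.972, -2.445, 0.0]
ft_force: [0.4, -0.8, -0.0]
gripper_width: 0.0876
gripper_force: 0.0
[ 0.40204224 -0.34382513  0.17048738] [[-2.11930448e-01  9.77284487e-01 -7.19126760e-04]
 [ 9.77284628e-01  2.11930734e-01  3.47337938e-04]
 [ 4.91853040e-04 -6.29180043e-04 -9.99999681e-01]] [-7.29874008e-01  3.66382442e-01  1.88695105e+00 -2.84161589e-04
  8.89026713e-01 -9.43244890e-01]
```

```bash
python3 -m crank '[[[0.04,0.07,1],0,0],[[0,0,1],0,0],[[0,0,1],0,0],[[0,0,1],0,0],[[0,0,1],0,0],[[0,0,0.7],0,0],[[0,0,0],0,0],[[0,0,0],0,0]]'; python3 -m crank '[[[0,0,0],0,1],[[0,0,0],0,1],[[0,0,0],0,1],[[0,0,0],0,1],[[0,0,0],0,1],[[0,0,0],0,1],[[0,0,0],0,1],[[0,0,0],0,1]]' 40
```

```text
t: 3.4
tool_pos: [0.4034, -0.344, 0.0289]
tcp_rot: [1.975, 2.442, -0.0]
ft_force: [0.8, 1.2, 1.4]
gripper_width: 0.088
gripper_force: 0.0
t: 4.2
tool_pos: [0.4033, -0.3428, 0.0281]
tcp_rot: [-1.974, -2.444, -0.0]
ft_force: [-0.2, 0.5, -0.5]
gripper_width: 0.0276
gripper_force: 0.0
```

```bash
python3 -m crank '[[[0,0,0],0,1],[[0,0,0],0,1],[[0,0,0],0,1],[[0,0,0],0,1],[[0,0,0],0,1]]'; python3 -m crank '[[[0,0,-0.3],0,1],[[0,0,-1],0,1],[[0,0,-1],0,1],[[0,0,-1],0,1],[[0,0,-1],0,1],[[0,0,-1],0,1],[[0,0,0],0,1],[[0,0,0],0,1]]'
```

```text
t: 4.7
tool_pos: [0.4034, -0.343, 0.0282]
tcp_rot: [1.974, 2.444, -0.0]
ft_force: [1.9, -0.5, -1.1]
gripper_width: 0.0161
gripper_force: 40.0
t: 5.5
tool_pos: [0.403, -0.3426, 0.1605]
tcp_rot: [1.974, 2.444, -0.0]
ft_force: [0.5, 0.0, -4.8]
gripper_width: 0.0161
gripper_force: 40.0
```

```bash
python3 -m crank '[[[0,0,0],1,1],[[0,0,0],1,1],[[0,0,0],0.04,1],[[0.99,0.81,0],0,1],[[0.99,0.81,0],0,1],[[0.99,0.81,0],0,1],[[0.99,0.81,0],0,1]]'; python3 -m crank '[[[0.99,0.81,0],0,1],[[0.99,0.81,0],0,1],[[0.99,0.81,0],0,1],[[0.99,0.81,0],0,1],[[0.99,0.81,0],0,1],[[0,0,0.7],0,1],[[0,0,0],0,1],[[0,0,0],0,1]]'
python3 - <<'E'
from h import *
np.set_printoptions(precision=4,suppress=True)
c=cams.capture("top");s=cams.capture("side");o=robot.observe()
M=R.from_rotvec(o["tcp_rot"]).as_matrix();print(o["tool_pos"],M)
z=o["tool_pos"][2]-.028+.012
for n,cc in(("top",c),("side",s)):
    for k in blobs(cc,(100,90,30),(130,255,255),700):
        w=onz(cc,k.reshape(-1,2),z);q=cv2.minAreaRect((w[:,:2]*1000).astype(np.float32))
        if .3<w[:,0].mean()<.75 and q[1][0]<170: print(n,q)
a=cv2.resize(c["img"][115:205,290:410],None,fx=6,fy=6,interpolation=cv2.INTER_CUBIC)
b=cv2.resize(s["img"][130:230,220:340],None,fx=6,fy=6,interpolation=cv2.INTER_CUBIC)
cv2.imwrite("pics/h1.png",a);cv2.imwrite("pics/h2.png",b)
E
```

```text
t: 6.2
tool_pos: [0.4913, -0.2488, 0.1593]
tcp_rot: [-2.296, -2.141, 0.001]
ft_force: [0.1, -1.3, -3.4]
gripper_width: 0.0161
gripper_force: 40.0
t: 7.0
tool_pos: [0.6, -0.1339, 0.1417]
tcp_rot: [-2.297, -2.139, 0.003]
ft_force: [-0.6, 0.1, -3.5]
gripper_width: 0.0156
gripper_force: 40.0
[ 0.6009 -0.1345  0.1431] [[ 0.0727  0.9974 -0.0007]
 [ 0.9974 -0.0727  0.0001]
 [ 0.0001 -0.0007 -1.    ]]
side ((596.1194458007812, -131.23538208007812), (156.99081420898438, 109.27635192871094), 85.4187240600586)
```

View pics/h1.png

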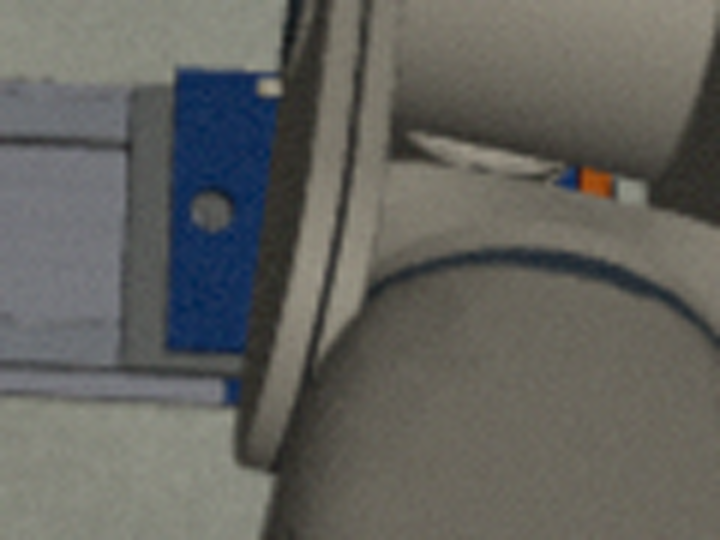

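View pics/h2.png

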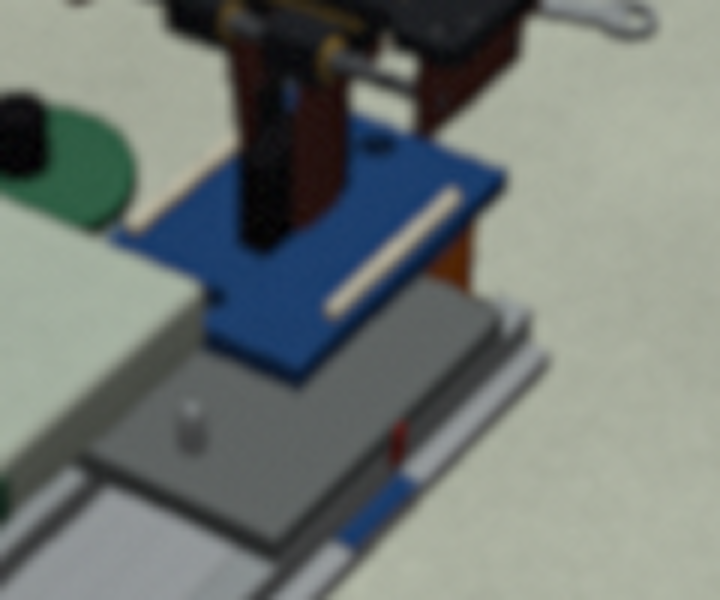

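The top crop shows the forward hole at (212,211) and its two corners at (178,68) and (168,350). The side crop shows the rear hole at (377,145).

Run:
```python
from h import *
np.set_printoptions(precision=4,suppress=True)
c=cams.capture("top");s=cams.capture("side")
z=.127
t=lambda L:np.array(L,float)/6+[290,115]-.42
f=np.radians(85.83);ux=np.array([np.cos(f),np.sin(f)]);uy=np.array([-ux[1],ux[0]])
h=onz(c,t([[212,211]]),z)[0,:2];print("top fwd hole",h,"->centre",h-.06*ux)
q=onz(c,t([[178,68],[168,350]]),z)[:,:2];d=q[0]-q[1];print("corners",q,np.linalg.norm(d),np.degrees(np.arctan2(d[1],d[0]))+90,"centre",q.mean(0)-.075*ux)
h=onz(s,np.array([[377,145]])/6+[220,130]-.42,z)[0,:2];print("side rear hole",h,"->centre",h+.06*ux)
h=onz(s,np.array([[505,178],[300,370]])/6+[220,130]-.42,z)[:,:2];print("side near edge (top at right, ...)",h)
print("pin fwd seen side now",onz(s,np.array([[190,410]])/6+[220,130]-.42,.069))
# carrier slide edges via corners at front: top
print("carr front corners",onz(c,t([[132,87],[122,365]]),.05)[:,:2])
```

```text
top fwd hole [ 0.5992 -0.0762] ->centre [ 0.5948 -0.136 ]
corners [[ 0.653  -0.0657]
 [ 0.5482 -0.0582]] 0.1050507626902493 85.900425621829 centre [ 0.5952 -0.1367]
side rear hole [ 0.5943 -0.1946] ->centre [ 0.5987 -0.1347]
side near edge (top at right, ...) [[ 0.54   -0.2009]
 [ 0.5514 -0.0571]]
pin fwd seen side now [[ 0.6101 -0.0746  0.069 ]]
carr front corners [[ 0.6635 -0.0539]
 [ 0.553  -0.0462]]
```

```bash
python3 -m crank '[[[0.06,0.24,0.5],0,1],[[0,0,0.5],0,1],[[0,0,0.5],0,1],[[0,0,0],0,1],[[0,0,0],0,1],[[0,0,0],0,1]]'
python3 - <<'E'
from h import *
c=cams.capture("top");s=cams.capture("side");print(robot.observe()["tool_pos"])
a=cv2.resize(c["img"][130:180,305:355],None,fx=12,fy=12,interpolation=cv2.INTER_CUBIC)[:, :400]
b=cv2.resize(s["img"][150:210,240:310],None,fx=8,fy=8,interpolation=cv2.INTER_CUBIC)[:480,:400]
a=cv2.resize(a,(320,480));cv2.imwrite("pics/h3.png",np.hstack([a,b]))
E
```

```text
t: 7.8
tool_pos: [0.6077, -0.133, 0.1058]
tcp_rot: [2.301, 2.139, 0.0]
ft_force: [0.3, -0.6, -3.4]
gripper_width: 0.0156
gripper_force: 40.0
[ 0.60788326 -0.13304573  0.10619005]
```

View pics/h3.png

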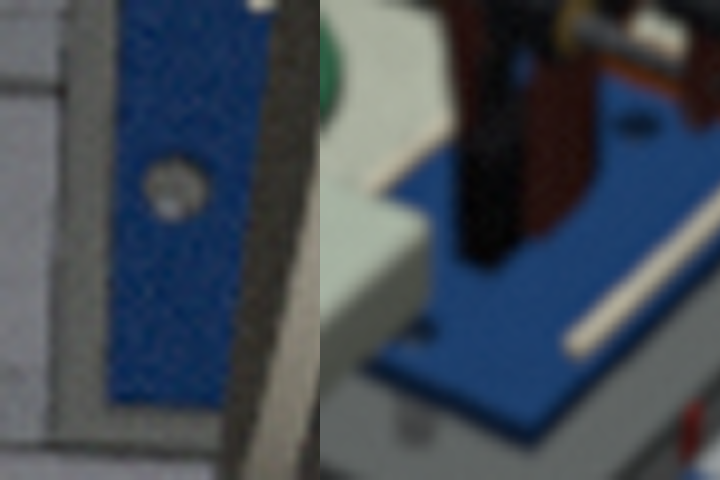

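The forward pin's tip is visible through the hole at (170,208), with the hole centre at (175,188). After allowing for parallax it is about 1 mm off, so I'll correct that and lower in steps.

```bash
python3 -m crank '[[[-0.02,-0.04,0.2],0,1],[[0,0,0.2],0,1],[[0,0,0.2],0,1],[[0,0,0],0,1],[[0,0,0],0,1]]';python3 -m crank '[[[0,0,0.2],0,1],[[0,0,0.2],0,1],[[0,0,0],0,1],[[0,0,0],0,1]]'
```

```text
t: 8.4
tool_pos: [0.6063, -0.1334, 0.0904]
tcp_rot: [-2.301, -2.138, 0.0]
ft_force: [0.1, -0.4, -3.5]
gripper_width: 0.0157
gripper_force: 40.0
t: 8.8
tool_pos: [0.6063, -0.1334, 0.0804]
tcp_rot: [-2.301, -2.138, 0.001]
ft_force: [0.1, -0.7, -4.2]
gripper_width: 0.0158
gripper_force: 40.0
```

```bash
python3 -m crank '[[[0,0,0.08],0,1],[[0,0,0],0,1],[[0,0,0],0,1]]';python3 -m crank '[[[0,0,0.04],0,1],[[0,0,0],0,1],[[0,0,0],0,1]]'
```

```text
t: 9.1
tool_pos: [0.6064, -0.1334, 0.0787]
tcp_rot: [-2.301, -2.139, -0.0]
ft_force: [-0.2, -0.2, -4.0]
gripper_width: 0.0158
gripper_force: 40.0
t: 9.4
tool_pos: [0.6067, -0.1335, 0.0782]
tcp_rot: [2.301, 2.138, 0.0]
ft_force: [-2.6, 1.6, 3.1]
gripper_width: 0.0156
gripper_force: 40.0
```

```bash
python3 -m crank '[[[0,0,0],0,0],[[0,0,0],0,0],[[0,0,0],0,0],[[0,0,0],0,0],[[0,0,0],0,0],[[0,0,0],0,0]]';python3 -m crank '[[[0,0,-0.3],0,0],[[0,0,-1],0,0],[[0,0,-1],0,0],[[0,0,-1],0,0],[[0,0,-1],0,0],[[0,0,-1],0,1],[[0,0,-1],0,1],[[0,0,-1],0,1]]'
python3 -m crank '[[[-1,-0.85,0],0,1],[[-1,-0.85,0],0,1],[[-1,-0.85,0],0,1],[[-1,-0.85,0],0,1],[[-1,-0.85,0],0,1],[[-1,-0.85,0],0,1],[[-1,-0.85,0],0,1],[[-1,-0.85,0],0,1]]'
python3 - <<'E'
from h import *
c=cams.capture("top");s=cams.capture("side");o=robot.observe();print(o["joints"])
a=cv2.resize(c["img"][110:190,300:410],None,fx=6,fy=6,interpolation=cv2.INTER_CUBIC)
cv2.imwrite("pics/h4.png",cv2.resize(np.hstack([cv2.resize(s["img"][130:230,220:340],None,fx=4.8,fy=4.8,interpolation=cv2.INTER_CUBIC),a]),(800,320)))
E
```

```text
t: 10.0
tool_pos: [0.6065, -0.1334, 0.0777]
tcp_rot: [2.301, 2.139, 0.0]
ft_force: [0.7, 0.2, -0.5]
gripper_width: 0.0606
gripper_force: 0.0
t: 10.8
tool_pos: [0.6063, -0.1334, 0.2618]
tcp_rot: [2.301, 2.139, 0.0]
ft_force: [0.9, 0.5, 0.1]
gripper_width: 0.0672
gripper_force: 0.0
t: 11.6
tool_pos: [0.4213, -0.3213, 0.2609]
tcp_rot: [2.3, 2.138, 0.0]
ft_force: [0.3, -0.1, 0.0]
gripper_width: 0.003
gripper_force: 0.0
[-6.76536605e-01  2.46727113e-01  1.81258464e+00 -8.80492065e-04
  1.08193697e+00 -5.99816653e-01]
```

View pics/h4.png

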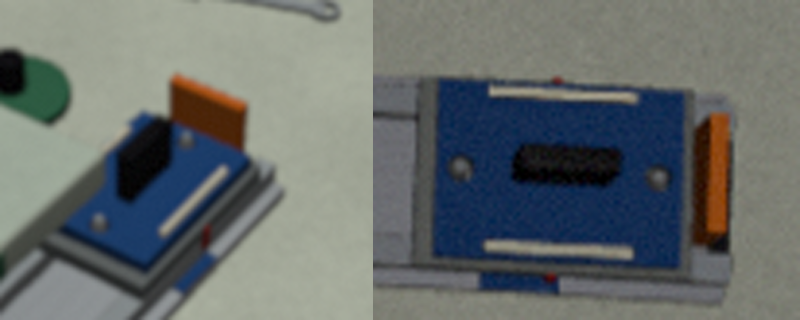

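The nest lies flush with both pins through its holes. The interface only rolls about the tool axis, and with the tool vertical the gripper body would hit the hood about 20 mm short. So I'll check whether pulling in past the reach limit makes the tool lean.

```bash
python3 -m crank '[[[-1,-0.85,0],0,1],[[-1,-0.85,0],0,1],[[-1,-0.85,0],0,1],[[-1,-0.85,0],0,1],[[-0.5,-1,0],0,1],[[0,-1,0],0,1],[[0,-1,0],0,1],[[0,-1,0],0,1]]'; python3 -m crank '[[[0,-1,0],0,1],[[0,-1,0],0,1],[[0,-1,0],0,1],[[0,-1,0],0,1],[[0,-1,0],0,1],[[0,-1,0],0,1],[[0,-1,0],0,1],[[0,-1,0],0,1]]'; python3 -m crank '[[[0,-1,0],0,1],[[0.8,0,0],0,1],[[0.8,0,0],0,1],[[0.8,0,0],0,1],[[0.8,0,0],0,1],[[0.8,0,0],0,1]]'
python3 -c "
from h import *
s=robot.observe();print(s['tool_pos'],R.from_rotvec(s['tcp_rot']).as_matrix()[:,2],s['joints'])"
```

```text
t: 12.5
tool_pos: [0.2292, -0.4189, 0.2605]
tcp_rot: [2.301, 2.139, 0.0]
ft_force: [-0.8, 0.8, 0.7]
gripper_width: 0.0005
gripper_force: 0.0
t: 13.3
tool_pos: [0.0298, -0.4045, 0.2607]
tcp_rot: [2.3, 2.139, -0.001]
ft_force: [-0.4, -0.6, -0.2]
gripper_width: 0.0004
gripper_force: 0.0
t: 13.9
tool_pos: [0.013, -0.3023, 0.2605]
tcp_rot: [2.3, 2.139, -0.0]
ft_force: [0.6, 0.4, -1.0]
gripper_width: 0.0004
gripper_force: 0.0
[ 0.01297013 -0.3022839   0.2605148 ] [ 2.75018794e-04 -6.79682784e-04 -9.99999731e-01] [-1.56752863e+00 -1.43834877e-01  2.23288851e+00  3.14156107e-04
  1.05185846e+00 -1.49475291e+00]
```

```bash
python3 -m crank '[[[0.5,0,0],0,1],[[0.5,0,0],0,1],[[0.5,0,0],0,1],[[0.5,0,0],0,1]]'
python3 - <<'E'
from h import *
s=robot.observe();print(s['tool_pos'],R.from_rotvec(s['tcp_rot']).as_matrix()[:,2],s['joints'])
cv2.imwrite("pics/arm.png",np.hstack([cams.capture("side")["img"],cams.capture("top")["img"]])[:, ::1][:, :].repeat(1,0)[:, :]) if 0 else cv2.imwrite("pics/arm.png",cv2.resize(np.hstack([cams.capture("side")["img"],cams.capture("top")["img"]]),(800,300)))
E
```

```text
t: 14.3
tool_pos: [0.0163, -0.2525, 0.2603]
tcp_rot: [2.301, 2.139, -0.0]
ft_force: [0.7, 0.6, 0.8]
gripper_width: 0.0004
gripper_force: 0.0
[ 0.01626732 -0.25249094  0.26029521] [ 3.90752988e-05 -2.20149912e-04 -9.99999975e-01] [-1.55355027e+00 -2.49527123e-01  2.30913305e+00  3.99562844e-05
  1.08176593e+00 -1.48047864e+00]
```

View pics/arm.png

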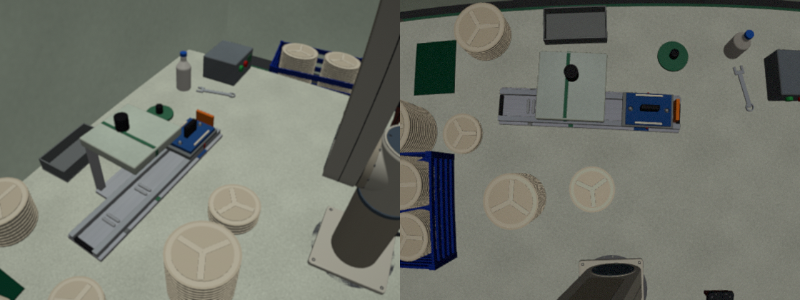

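```bash
python3 -m crank '[[[0,0,1],0,1],[[0,0,1],0,1],[[0,0,1],0,1],[[0,0,1],0,1],[[0,0,1],0,1],[[0,0,0.6],0,1],[[0.4,0,0],0,1],[[0.4,0,0],0,1]]'
python3 -c "
from h import *
s=robot.observe();print(s['tool_pos'],R.from_rotvec(s['tcp_rot']).as_matrix()[:,2],s['joints'])"
python3 -m crank '[[[0.5,0,0],0,1],[[0.5,0,0],0,1]]'
python3 -c "
from h import *
s=robot.observe();print(s['tool_pos'],R.from_rotvec(s['tcp_rot']).as_matrix()[:,2],s['joints'])"
```

```text
t: 15.2
tool_pos: [0.0176, -0.2324, 0.1202]
tcp_rot: [-2.301, -2.138, -0.002]
ft_force: [-1.4, 0.3, 0.2]
gripper_width: 0.0007
gripper_force: 0.0
[ 0.01762564 -0.2324059   0.12016995] [-2.72855186e-05  1.62270138e-03 -9.99998683e-01] [-1.54619680e+00  7.40877810e-02  2.50823913e+00  2.37553446e-05
  5.60888623e-01 -1.47281880e+00]
t: 15.4
tool_pos: [0.0195, -0.2074, 0.1207]
tcp_rot: [2.3, 2.138, -0.002]
ft_force: [0.1, 0.0, 0.3]
gripper_width: 0.0002
gripper_force: 0.0
[ 0.01949404 -0.20743867  0.12068992] [ 4.67154190e-05 -1.63529864e-03 -9.99998662e-01] [-1.53422333e+00  3.14594135e-02  2.55478023e+00 -2.49314413e-05
  5.53717093e-01 -1.46105150e+00]
```

```bash
python3 -m crank '[[[0.4,0,0.4],0,1],[[0.4,0,0.4],0,1],[[0.4,0,0.4],0,1]]'
python3 -c "
from h import *
s=robot.observe();print(s['tool_pos'],R.from_rotvec(s['tcp_rot']).as_matrix()[:,2],s['joints'])"
```

```text
t: 15.7
tool_pos: [0.024, -0.1976, 0.0993]
tcp_rot: [-2.292, -2.13, -0.014]
ft_force: [0.1, 0.6, -0.2]
gripper_width: 0.0007
gripper_force: 0.0
[ 0.02402046 -0.19756438  0.09926863] [-0.00185989  0.01545572 -0.99987882] [-1.50828375e+00  1.14395206e-01  2.58152883e+00 -2.00145353e-03
  4.61211770e-01 -1.43325823e+00]
```

```bash
cat > st.py <<'E'
from h import *
s=robot.observe();M=R.from_rotvec(s['tcp_rot']).as_matrix();print(np.round(s['tool_pos'],4),np.round(M,3).tolist(),np.round(s['joints'],3),"tilt deg along slide",np.degrees(np.arcsin(M[:2,2]@[.0731,.9973])))
E
python3 -m crank '[[[1,0,0],0,1]]';python3 st.py;python3 -m crank '[[[-1,0,0],0,1]]'; python3 st.py
```

```text
t: 15.8
tool_pos: [0.0282, -0.1886, 0.107]
tcp_rot: [-2.282, -2.12, -0.03]
ft_force: [0.4, 0.6, -1.0]
gripper_width: 0.0008
gripper_force: 0.0
[ 0.0282 -0.1886  0.107 ] [[0.074, 0.997, -0.004], [0.997, -0.073, 0.033], [0.032, -0.007, -0.999]] [-1.483  0.077  2.581 -0.003  0.516 -1.407] tilt deg along slide 1.8514408096970014
t: 15.9
tool_pos: [0.0265, -0.2099, 0.1067]
tcp_rot: [-2.279, -2.12, -0.032]
ft_force: [-0.3, -0.5, -0.4]
gripper_width: 0.0006
gripper_force: 0.0
[ 0.0265 -0.2099  0.1067] [[0.072, 0.997, -0.004], [0.997, -0.072, 0.035], [0.035, -0.007, -0.999]] [-1.499  0.109  2.541 -0.003  0.527 -1.424] tilt deg along slide 1.9878009229315783
```

Pushing past the limit adds about 1° of lean toward +y per row, and the lean stays afterwards. I'll ratchet it up to about 16°.

```bash
python3 -m crank '[[[1,0,0.3],0,1],[[-0.4,0,0.2],0,1],[[1,0,0.3],0,1],[[-0.4,0,0.2],0,1],[[1,0,0.3],0,1],[[-0.4,0,0.2],0,1],[[1,0,0.3],0,1],[[-0.4,0,0.2],0,1]]';python3 st.py
```

```text
t: 16.7
tool_pos: [0.0389, -0.1933, 0.0763]
tcp_rot: [-2.258, -2.099, -0.06]
ft_force: [0.0, 0.9, -0.2]
gripper_width: 0.0005
gripper_force: 0.0
[ 0.0389 -0.1933  0.0763] [[0.073, 0.997, -0.011], [0.995, -0.072, 0.069], [0.068, -0.016, -0.998]] [-1.431  0.233  2.57  -0.003  0.408 -1.355] tilt deg along slide 3.8794574406198845
```

```bash
python3 -m crank '[[[-1,0,-1],0,1],[[1,0,0.7],0,1],[[1,0,0.7],0,1]]';python3 st.py; python3 -m crank '[[[1,0,0.7],0,1]]';python3 st.py;python3 -m crank '[[[1,0,0],0,1]]';python3 st.py
```

```text
t: 17.0
tool_pos: [0.044, -0.1853, 0.0725]
tcp_rot: [-2.256, -2.093, -0.064]
ft_force: [0.1, -1.5, -0.2]
gripper_width: 0.0004
gripper_force: 0.0
[ 0.044  -0.1853  0.0725] [[0.075, 0.997, -0.013], [0.994, -0.074, 0.075], [0.074, -0.018, -0.997]] [-1.4    0.247  2.582  0.     0.389 -1.326] tilt deg along slide 4.232248098305878
t: 17.1
tool_pos: [0.0516, -0.1808, 0.0618]
tcp_rot: [-2.243, -2.082, -0.077]
ft_force: [0.1, -1.4, -0.1]
gripper_width: 0.0003
gripper_force: 0.0
[ 0.0516 -0.1808  0.0618] [[0.075, 0.997, -0.018], [0.993, -0.073, 0.092], [0.091, -0.024, -0.996]] [-1.36   0.298  2.582  0.006  0.356 -1.291] tilt deg along slide 5.218133394446695
t: 17.2
tool_pos: [0.0584, -0.1712, 0.0679]
tcp_rot: [-2.229, -2.071, -0.09]
ft_force: [0.3, -0.7, -0.5]
gripper_width: 0.0003
gripper_force: 0.0
[ 0.0584 -0.1712  0.0679] [[0.075, 0.997, -0.023], [0.991, -0.072, 0.111], [0.109, -0.031, -0.994]] [-1.317  0.273  2.582  0.014  0.401 -1.256] tilt deg along slide 6.275370032723111
```

```bash
python3 -m crank '[[[-0.8,-1,0],0,1],[[1,-0.3,0.3],0,1],[[1,-0.3,0.3],0,1],[[1,-0.3,0.3],0,1],[[1,-0.3,0.3],0,1]]';python3 st.py
```

```text
t: 17.7
tool_pos: [0.0201, -0.1622, 0.0709]
tcp_rot: [-2.193, -2.038, -0.138]
ft_force: [0.2, 0.4, -0.4]
gripper_width: 0.0005
gripper_force: 0.0
[ 0.0201 -0.1622  0.0709] [[0.076, 0.997, -0.031], [0.983, -0.069, 0.168], [0.165, -0.043, -0.985]] [-1.489  0.271  2.582 -0.039  0.46  -1.38 ] tilt deg along slide 9.503496606335155
```

```bash
python3 -m crank '[[[-1,0,-0.2],0,1],[[1,0,0.5],0,1],[[1,0,0.5],0,1],[[1,-0.3,0.3],0,1],[[1,-0.3,0.3],0,1],[[1,-0.3,0.3],0,1],[[1,-0.3,0.3],0,1]]';python3 st.py
```

```text
t: 18.4
tool_pos: [0.0139, -0.1388, 0.073]
tcp_rot: [-2.14, -1.988, -0.206]
ft_force: [0.2, 0.5, 1.2]
gripper_width: 0.0002
gripper_force: 0.0
[ 0.0139 -0.1388  0.073 ] [[0.079, 0.996, -0.042], [0.966, -0.066, 0.249], [0.246, -0.061, -0.967]] [-1.502  0.286  2.582 -0.05   0.529 -1.382] tilt deg along slide 14.223051619864634
```

```bash
python3 -m crank '[[[-1,0,-0.2],0,1],[[1,0,0.5],0,1],[[1,0,0.5],0,1],[[1,-0.3,0.3],0,1],[[1,-0.3,0.3],0,1],[[-1,0,-0.4],0,1],[[-1,0,-0.4],0,1],[[-1,0,-0.4],0,1]]';python3 st.py
```

```text
t: 19.2
tool_pos: [0.0086, -0.206, 0.0814]
tcp_rot: [-2.107, -1.957, -0.246]
ft_force: [-0.3, 0.2, 0.2]
gripper_width: 0.0003
gripper_force: 0.0
[ 0.0086 -0.206   0.0814] [[0.081, 0.996, -0.049], [0.953, -0.063, 0.298], [0.293, -0.071, -0.953]] [-1.532  0.325  2.418 -0.058  0.703 -1.409] tilt deg along slide 17.05512226042017
```

```bash
python3 -m crank '[[[1,0,0.5],0,1],[[1,0,0.5],0,1],[[1,0,0.6],0,1],[[1,-0.2,0.4],0,1],[[1,-0.2,0.4],0,1],[[1,-0.2,0.4],0,1],[[-1,0,-0.4],0,1],[[-0.5,0,-0.3],0,1]]';python3 st.py; python3 -m crank '[[[1,0,0.5],0,1],[[1,-0.2,0.5],0,1],[[1,-0.2,0.5],0,1],[[1,-0.2,0.5],0,1],[[1,-0.2,0.5],0,1],[[-1,0,-0.4],0,1],[[-1,0,-0.4],0,1]]';python3 st.py
```

```text
t: 20.0
tool_pos: [0.0093, -0.1544, 0.0789]
tcp_rot: [-2.076, -1.928, -0.283]
ft_force: [0.6, 0.5, 0.4]
gripper_width: 0.0003
gripper_force: 0.0
[ 0.0093 -0.1544  0.0789] [[0.084, 0.995, -0.055], [0.937, -0.06, 0.344], [0.339, -0.08, -0.938]] [-1.517  0.324  2.496 -0.058  0.676 -1.391] tilt deg along slide 19.794541711016052
t: 20.7
tool_pos: [0.0027, -0.1494, 0.0831]
tcp_rot: [-2.038, -1.892, -0.329]
ft_force: [0.4, -0.7, 0.6]
gripper_width: 0.0009
gripper_force: 0.0
[ 0.0027 -0.1494  0.0831] [[0.087, 0.994, -0.06], [0.916, -0.056, 0.398], [0.393, -0.09, -0.915]] [-1.537  0.34   2.475 -0.07   0.74  -1.402] tilt deg along slide 23.133453306500538
```

```bash
python3 -m crank '[[[-0.85,0.46,-0.99],0,1],[[-0.85,0.46,-0.99],0,1],[[-0.85,0.46,-0.99],0,1],[[-0.85,0.46,-0.99],0,1],[[-0.85,0.46,-0.99],0,1],[[-0.85,0.46,-0.99],0,1],[[-0.85,0.46,-0.99],0,1],[[-0.85,0.46,-0.99],0,1]]'; python3 -m crank '[[[-0.85,0.46,-0.99],0,1],[[0.27,0.96,0.02],0,1],[[0.27,0.96,0.02],0,1],[[0.27,0.96,0.02],0,1],[[0.27,0.96,0.02],0,1],[[0.27,0.96,0.02],0,1],[[0.27,0.96,0.02],0,1],[[0.27,0.96,0.02],0,1]]'; python3 -m crank '[[[0.27,0.96,0.02],0,1],[[0.27,0.96,0.02],0,1],[[0.27,0.96,0.02],0,1],[[0.27,0.96,0.02],0,1],[[0.27,0.96,0.02],0,1],[[0.27,0.96,0.02],0,1],[[0.27,0.96,0.02],0,1],[[0,0,0],0,1]]'; python3 st.py
```

```text
t: 21.5
tool_pos: [0.0918, -0.3895, 0.1902]
tcp_rot: [-2.038, -1.892, -0.329]
ft_force: [-0.1, -0.4, -0.7]
gripper_width: 0.0005
gripper_force: 0.0
t: 22.3
tool_pos: [0.2739, -0.3829, 0.203]
tcp_rot: [-2.037, -1.891, -0.328]
ft_force: [0.0, 0.3, 0.1]
gripper_width: 0.0006
gripper_force: 0.0
t: 23.1
tool_pos: [0.446, -0.3476, 0.203]
tcp_rot: [-2.036, -1.894, -0.327]
ft_force: [-0.2, -0.0, -0.0]
gripper_width: 0.0004
gripper_force: 0.0
[ 0.446  -0.3476  0.203 ] [[0.085, 0.995, -0.062], [0.916, -0.053, 0.397], [0.392, -0.09, -0.916]] [-0.806  0.531  1.587  0.237  1.374 -0.822] tilt deg along slide 23.050742265157744
```

```bash
python3 -m crank '[[[0.1,0.905,0.81],0,1],[[0.1,0.905,0.81],0,1],[[0.1,0.905,0.81],0,1],[[0.1,0.905,0.81],0,1],[[0.1,0.905,0.81],0,1],[[0.1,0.905,0.81],0,1],[[0.1,0.905,0.81],0,1],[[0,0,0],0,1]]'; python3 st.py
python3 - <<'E'
from h import *
c=cams.capture("top")
for n,cc in(("top",c),("side",cams.capture("side"))):
    for k in blobs(cc,(3,150,80),(18,255,255),20):
        q=cv2.boxPoints(cv2.minAreaRect(k));print(n,cv2.contourArea(k),onz(cc,q,.094)[:,:2].round(3).tolist())
# green marks
for k in blobs(c,(50,80,20),(85,255,200),3):
    x,y=k[:,0].mean(0)
    if 180<x<300 and 60<y<200: print("green",cv2.contourArea(k),x,y,k[:,0].min(0),k[:,0].max(0),onz(c,[[x,y]],.012)[0,:2],onz(c,[[x,y]],.218)[0,:2])
E
```

```text
t: 23.9
tool_pos: [0.5941, -0.2835, 0.0631]
tcp_rot: [-2.034, -1.891, -0.325]
ft_force: [-1.0, 0.0, -0.4]
gripper_width: 0.0004
gripper_force: 0.0
[ 0.5941 -0.2835  0.0631] [[0.086, 0.994, -0.065], [0.915, -0.053, 0.399], [0.393, -0.094, -0.915]] [-0.598  0.803  1.445  0.319  1.206 -0.687] tilt deg along slide 23.136943869158248
top 114.5 [[0.627, -0.221], [0.627, -0.232], [0.56, -0.229], [0.56, -0.217]]
side 79.0 [[0.623, -0.209], [0.629, -0.227], [0.564, -0.228], [0.559, -0.21]]
side 42.5 [[0.604, -0.18], [0.611, -0.206], [0.556, -0.202], [0.55, -0.177]]
green 141.0 231.63636363636363 137.01818181818183 [229 110] [235 164] [0.658033  0.1393095] [0.61440737 0.12007991]
green 43.5 234.9189189189189 82.75675675675676 [233  75] [237  91] [0.79520841 0.12892889] [0.72785047 0.11149521]
green 12.0 238.5 175.14285714285714 [236 174] [241 177] [0.5635155  0.12442246] [0.53624207 0.10776843]
```

```bash
python3 -m crank '[[[0.46,0.04,0.197],0,1],[[0.46,0.04,0.197],0,1],[[0.46,0.01,0.197],0,1],[[0.3,0.01,0.128],0,1],[[0.46,0.01,0.197],0,1],[[0.46,0.01,0.197],0,1],[[0.46,0.01,0.197],0,1],[[0.46,0.01,0.197],0,1]]'; python3 -m crank '[[[0.46,0.01,0.197],0,1],[[0.46,0.01,0.197],0,1],[[0.46,0.01,0.197],0,1],[[0.46,0.01,0.197],0,1],[[0.46,0.01,0.197],0,1],[[0.46,0.01,0.197],0,1],[[0.3,0.01,0.128],0,1],[[0.2,0,0.086],0,1]]'
cat > tab.py <<'E'
from h import *
o=robot.observe();M=R.from_rotvec(o['tcp_rot']).as_matrix();u=np.array([.0731,.9973])
f=o["tool_pos"]+.008*M[:,2]+.01*M[:,0];P=np.array([.6065,-.1334])
print("tip front: slide",(f[:2]-P)@u+.097,"lat",(f[:2]-P)@[-u[1],u[0]],"z",f[2],"F along",o["ft_force"][:2]@u,o["ft_force"])
for n in("top","side"):
    cc=cams.capture(n)
    for k in blobs(cc,(3,150,80),(18,255,255),15):
        w=onz(cc,k.reshape(-1,2),.094)[:,:2];s=(w-P)@u;print(n,cv2.contourArea(k),"slide",s.min()+.097,s.max()+.097)
    for k in blobs(cc,(170,100,60),(180,255,255),1)+blobs(cc,(0,120,60),(2,255,255),1):
        w=onz(cc,k.reshape(-1,2),.04)[:,:2].mean(0);print(n,"red",k[:,0].mean(0),(w-P)@u,(w-P)@[-u[1],u[0]])
E
python3 tab.py
```

```text
t: 24.8
tool_pos: [0.6042, -0.1892, 0.0657]
tcp_rot: [-2.04, -1.893, -0.327]
ft_force: [0.6, -1.8, 0.8]
gripper_width: 0.0003
gripper_force: 1.1
t: 25.6
tool_pos: [0.6105, -0.1007, 0.0651]
tcp_rot: [-2.039, -1.893, -0.327]
ft_force: [0.0, -1.2, 0.2]
gripper_width: 0.0
gripper_force: 0.7
tip front: slide 0.1421906576255084 lat -0.0010579964099938373 z 0.0616361439650993 F along -1.2413054744111445 [ 0.04158043 -1.24771383  0.19219622]
top 121.0 slide 0.1439592551025441 0.15635357284064705
side 231.0 slide 0.14318698536008034 0.19072349337653155
side red [343.21052632  88.36842105] -0.5980303308475022 -0.09281185740364684
side red [250.42857143 237.71428571] 0.14299648752553296 0.05784753658074316
```

```bash
python3 -m crank '[[[0.4,0.01,0.171],0,1],[[0.4,0.01,0.171],0,1],[[0.4,0.01,0.171],0,1],[[0.4,0.01,0.171],0,1],[[0.4,0.01,0.171],0,1],[[0.4,0.01,0.171],0,1],[[0.4,0.01,0.171],0,1],[[0.3,0.01,0.128],0,1]]'; python3 -m crank '[[[0.2,0,0.086],0,1],[[0.1,0,0.043],0,1],[[0,0,0],0,1]]';python3 tab.py
```

```text
t: 26.5
tool_pos: [0.6172, -0.0165, 0.0649]
tcp_rot: [-2.039, -1.893, -0.327]
ft_force: [-1.5, -2.1, 0.7]
gripper_width: 0.0006
gripper_force: 0.9
t: 26.8
tool_pos: [0.6179, -0.0094, 0.0649]
tcp_rot: [-2.039, -1.893, -0.327]
ft_force: [-0.9, -0.5, 0.1]
gripper_width: 0.0003
gripper_force: 0.2
tip front: slide 0.23382963839518806 lat -0.00179189176960834 z 0.061495918960594226 F along -0.5304889133231016 [-0.93711931 -0.46323623  0.11176131]
side 250.0 slide 0.23475368677308292 0.2775613217404755
side red [343.27777778  88.05555556] -0.6001364395889187 -0.09364202398679763
side red [225.18181818 263.27272727] 0.23465894617025967 0.05774339277287956
```

```bash
for i in 1; do python3 -m crank '[[[0.092,0,0.039],0,1],[[0.092,0,0.039],0,1],[[0.092,0,0.039],0,1],[[0.092,0,0.039],0,1],[[0,0,0],0,1]]'; done; python3 -m crank '[[[0.046,0,0.02],0,1],[[0.046,0,0.02],0,1],[[0,0,0],0,1]]';python3 tab.py;python3 -m crank '[[[0.046,0,0.02],0,1],[[0.046,0,0.02],0,1],[[0,0,0],0,1]]';python3 tab.py
```

```text
t: 27.4
tool_pos: [0.6184, 0.0007, 0.065]
tcp_rot: [-2.039, -1.892, -0.328]
ft_force: [0.3, -0.1, -0.1]
gripper_width: 0.0004
gripper_force: 0.0
t: 27.7
tool_pos: [0.6184, 0.0032, 0.0649]
tcp_rot: [-2.039, -1.893, -0.327]
ft_force: [-1.2, 0.6, 0.9]
gripper_width: 0.0005
gripper_force: 0.0
tip front: slide 0.2464528425967681 lat -0.0013462781748041274 z 0.061425394491040175 F along 0.5435417780161526 [-1.24066964  0.6359518   0.9069553 ]
side 272.0 slide 0.25258312503247493 0.29552043521666616
side red [343.22222222  88.11111111] -0.5996809975993456 -0.09361490431206101
side red [219.69230769 269.76923077] 0.25545840890644544 0.05930849306797248
t: 28.1
tool_pos: [0.6186, 0.0055, 0.0649]
tcp_rot: [-2.039, -1.893, -0.327]
ft_force: [0.0, -0.9, -0.6]
gripper_width: 0.0002
gripper_force: 0.0
tip front: slide 0.24877240824052954 lat -0.0013776073277277398 z 0.06142990770921128 F along -0.910914542029889 [ 0.02785817 -0.91542262 -0.59136993]
side 270.0 slide 0.25258312503247493 0.29552043521666616
side red [343.16666667  88.05555556] -0.5999137421755419 -0.09393981479322652
side red [219.61538462 269.76923077] 0.25554961207346694 0.059175926711746644
```

```bash
python3 -m crank '[[[-0.5,-0.01,-0.21],0,1],[[-0.919,-0.02,-0.393],0,1],[[-0.919,-0.02,-0.393],0,1],[[-0.919,-0.02,-0.393],0,1],[[-0.919,-0.02,-0.393],0,1],[[-0.919,-0.02,-0.393],0,1],[[-0.919,-0.02,-0.393],0,1],[[-0.919,-0.02,-0.393],0,1]]'; python3 -m crank '[[[-0.919,-0.02,-0.393],0,1],[[0.39,-0.09,-0.91],0,1],[[0.39,-0.09,-0.91],0,1],[[0.39,-0.09,-0.91],0,1],[[0,0,0],0,1],[[0,0,0],0,1]]';python3 tab.py
python3 -c "
from h import *
a=cams.capture('side')['img'];b=cams.capture('top')['img']
cv2.imwrite('pics/fin.png',np.vstack([cv2.resize(a[150:300,120:320],(800,600),interpolation=cv2.INTER_CUBIC)[:,:],])) if 0 else cv2.imwrite('pics/fin.png',np.hstack([cv2.resize(a[150:300,130:280],(400,400),interpolation=cv2.INTER_CUBIC),cv2.resize(b[60:210,160:310],(400,400),interpolation=cv2.INTER_CUBIC)]))"
```

```text
t: 29.0
tool_pos: [0.6038, -0.1847, 0.0654]
tcp_rot: [-2.04, -1.893, -0.327]
ft_force: [0.6, 0.3, -0.5]
gripper_width: 0.0006
gripper_force: 0.0
t: 29.6
tool_pos: [0.6022, -0.2082, 0.1401]
tcp_rot: [-2.041, -1.893, -0.327]
ft_force: [0.8, -0.3, -0.8]
gripper_width: 0.0002
gripper_force: 0.0
tip front: slide 0.034452764280504145 lat -0.0006588993396263993 z 0.13664651144992931 F along -0.24012824399638677 [ 0.79622292 -0.29913982 -0.80600616]
side 85.5 slide 0.2551899533061924 0.29422294993794706
side red [343.27777778  88.05555556] -0.600139435893044 -0.09363909843184053
side red [219.5 268. ] 0.25185754218507017 0.055981987015657986
```

View pics/fin.png

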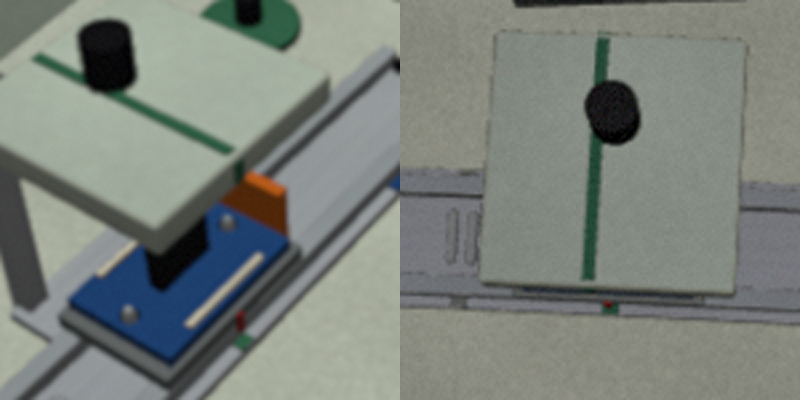

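The red pointer sits on the green mark at side-crop (241,325) and top-crop (608,303). The nest is flush, with both pins visible through its holes.

```bash
python3 -c "
from bench import robot
print(robot.sign_off())"
```

```text
the job is handed in; nothing more can be done
None
```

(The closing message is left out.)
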